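# Shut the grinder's door and hold its sprung pulse dial at the third click

### The job

Get the small coffee grinder running on full pulse: first push its cup door fully shut until the catch takes it, and only then turn the sprung dial on its top clockwise, past the first and second clicks to the third. The dial springs back when let go, so keep hold of it with the fingers at the third click and finish while still holding it there; do not let go at the end. Leave the things standing around the grinder where they are.

Things in the scene. Friction and masses are not known exactly. Their poses are not given: they have to be found in the camera images.
- grinder: the coffee grinder: grey housing fixed to the worktop, 200 mm deep (x), 170 mm wide (y), flat top at 185 mm. Origin: centre of its underside. x points from the door face to the back, y left, z up. Door on its -x face; dial on top, on the centre line, 15 mm forward (-x) of the origin; behind it, 60 mm back of the origin, a bean lid 68 mm across, 9 mm high
- cup_door (a joint): angle of the upright door panel (158 mm wide, 12 thick, from 14 to 168 mm above the worktop; hinge at its left, +y edge): 0 = shut, grows as it opens toward the robot; starts 0.4 to 0.75. Stays where left. Over the last 0.08 rad a spring roller catch at its free edge resists (about 3 N at door_push), gives way at about 0.04 rad, then draws the door to 0 and keeps it
- door_hinge (a point): point on the door's vertical hinge axis, in the mid-plane of the panel, 144 mm above the worktop (24 mm below the door's top edge)
- door_push (a point): point to push on the door's outer face, 110 mm from the hinge axis, 144 mm above the worktop. Its x axis points into the grinder, square to the panel (pushing along +x shuts the door); its y axis points along the panel to the hinge. A small knob stands 22 mm out of this face, low down near the free edge (39 mm above the worktop)
- pulse_dial (a joint): angle of the dial: 0 = off, grows clockwise seen from above. Clicks at 0.4, 0.8 and 1.2 rad (the third), end stop at 1.28. A return spring drives it back to 0 past every click when let go: 0.04 N m at 0, 0.10 N m at the third click; the bumps between the clicks (0.2, 0.6, 1.0 rad) add 0.02 to 0.03 N m
- dial_top (a point): centre of the dial's top, on its vertical axis, 223 mm above the worktop. The dial is a black bar grip 50 mm long, 16 thick, its flat sides 29 mm high, on a 64 mm disc 29 mm below this point. The point turns with the dial: x along the bar (to the white pointer line), y across it; grip the bar along y from above. At 0 the bar points along the grinder's x axis
- coffee_jar: loose glass jar of coffee with a lid, 81 mm across, 145 mm high, right of the grinder; origin under its centre; leave alone
- mug: loose plain white mug, 88 mm across, 95 mm high, farther left of the grinder; origin under its centre; leave alone
- salt: loose salt shaker, 44 mm across, 90 mm high, close by on the left of the grinder; origin under its centre; leave alone

How it is judged:
On the way, in this order (a step that is already met when the one before it is completed fails the run):
1. the cup door is seated on its catch (value of joint cup_door below 0.02 rad), for 0.3 s.
2. with the door shut, the fingers hold the dial at the third click (value of joint cup_door below 0.02 rad and value of joint pulse_dial above 1.08 rad and contact force between the fingers and pulse_dial above 1 N), for 0.3 s.
At the end, for the whole second after the job is handed in: the door stays seated on its catch (within 0.02 rad of shut) and the fingers, still touching the dial with more than 1 N, hold it still at the third click (beyond 1.08 rad; the click is at 1.2) when the program finishes and through the second after (all of step 2 and velocity of joint pulse_dial between -0.2 and 0.2 rad/s); the arm keeps its last pose, push and grip.
It fails at once if the dial is turned (past 0.2 rad) while the door is not shut (more than 0.06 rad open) (value of joint pulse_dial above 0.2 rad and value of joint cup_door above 0.06 rad).
It fails at once if one of the things standing around is shifted by more than 40 mm (distance of any of coffee_jar, mug, salt from where it was at the start of the episode above 0.04 m).
It also fails if it takes over 48 s, if anything falls off the work surface, if the arm or the gripper's body presses on something with over 40 N, if the wrist force passes 120 N, or if a joint passes its speed limit or range.

### The arm

A 7-joint arm with a two-finger parallel gripper is mounted at the origin on a cart in front of the work surface, level with it; the furniture and walls round the work are solid. World frame = base frame: x ahead of the robot, y to its left, z up, the work surface at z = 0. Lengths are in m, angles in rad, forces in N, time in s.
With the tool pointing down it reaches from about 0.4 to 0.875 m from the base axis. Payload 19.3 kg.
Tool frame: the origin (TCP) lies midway between the tips of the shut fingers; the grasp point (between the pads) lies bot.pinch_z behind it (bot.pinch_z is the distance from the TCP to the grasp point, in m); z points along the fingers, y is the line along which they close (so a half turn about z gives the same grasp; the last joint's range is limited). The gripper opens to 85 mm and grips with 20 to 120 N. Pads are 22 mm wide; open, the fingers measure 114 mm over their backs; the gripper's body (76 mm by 85 mm) begins 54 mm behind the grasp point. The pads swing forward as they close: fully open they stand 13 mm farther back than shut.
Start: joints at [-1.331, 0.521, -0.036, 1.599, 0.021, 1.021, -0.113], TCP at [0.191, 0.595, 0.231] pointing down, gripper open.
Joint ranges: [-2.91, 2.91], [-0.3, 2.13], [-1.5, 1.42], [0.17, 2.43], [-1.26, 4.41], [0.16, 1.93], [-2.52, 2.52]. Speed limits (rad/s): [1.89, 1.89, 2.39, 2.39, 3.01, 3.01, 3.01].

### API

Orientations are given as [roll, pitch, yaw] about the fixed x, y, z axes, in that order (R = Rz(yaw) Ry(pitch) Rx(roll)).
In Python, from workcell import readout, grab_frame, camera_info, workorder, bot gives the robot as it stands. The module is installed in compiled form; this text tells all that it offers.
- The arm moves only by the tool drive_tool, never from a script. Its argument "targets" is a list of rows, each an object of numbers: "dx", "dy", "dz": the shift along the tool's x, y, z as a fraction of full scale; "yaw": the turn about the tool's z as a fraction of full scale; "fingers": the closure, from 0 (fully open) to 1 (shut). In form: [{"dx": .., "dy": .., "dz": .., "yaw": .., "fingers": ..}, ...]. A call has 1 to 20 rows; each row shifts and turns the commanded pose from where the row before left it, along the tool's axes as they then stand; what a row does not reach is not made up. Full scale, the value 1, is 0.1 m for a shift and 90 degrees for a turn. A row lasts 1/10 s, in which the tool goes at most 50 mm and 8.59 degrees, less where a joint would pass 70% of its speed; a pose out of reach is approached as far as the arm can. A call with a number of a shift or a turn outside -1 to 1 is refused whole. A call with a gripper value outside its range is refused whole. The fingers move at their own pace and stop on an object; "squeeze" is the grip in N (left out, the last holds). Time passes only in rows, so rows that do not move let the fingers close. It gives the time, the measured TCP pose, the force, the opening and the grip force at its end, in the units of the state.
- readout.observe(): the state, without advancing time (a new reading comes with each control period).
- grab_frame(name): name is "scene" or "top"; returns the picture (400x640x3 uint8, blue, green, red); there is no depth.
- camera_info(name): a dict with "fx", "fy", "cx", "cy" (pixels), "T" (4x4, takes a point from camera to world coordinates). Camera axes: x right, y up, looking along -z (the intrinsics and any distortion apply to the point x, -y, -z); pixel columns grow to the right and rows downward; lengths in m; the calibration is good to about 2 mm. A picture is of the moment at which its call begins. camera_info takes no time and is no camera call.
- workorder.job_done(): hands the job in; it is judged then, once.
The state is a dict: "clock": time; "qpos": joint angles; "qd": joint speeds; "joint_efforts": joint torques, N m; "position": TCP position; "tool_rot": TCP orientation; "force": force on the tool from outside, world axes, zero at the start; "moment": the same for the moment, N m; "grip_width": finger opening in m; "finger_force": force on a finger pad.
Only numpy, scipy, OpenCV 4.12 (cv2) and the standard library are available. Lean on these libraries where they do the work, as an engineer would, in place of code of your own. Each camera call takes 0.05 s, during which the arm holds its last target. There are 200 camera calls.

## Working session

There is one attempt and no reset: what is moved stays moved. The work goes in short steps, Python scripts to look and compute and a tool call to move; the robot and the scene stay as the last step left them, time stands still between calls to the robot, and variables do not carry over. Pictures are saved under pics/ and viewed, at most 10 in all, crops included, and the job is handed in when it is done.

Besides the shell and the picture viewer there is one more tool, called as name([rows], argument=value, ...), one row to a line, values as JSON. drive_tool: Moves the arm, as the interface text tells. Shift numbers are shares of 0.1 m and turn numbers shares of 90 degrees, none past 1 either way. Its arguments: {"type":"object","properties":{"targets":{"type":"array","items":{"type":"object","properties":{"dx":{"type":"number","minimum":-1,"maximum":1},"dy":{"type":"number","minimum":-1,"maximum":1},"dz":{"type":"number","minimum":-1,"maximum":1},"yaw":{"type":"number","minimum":-1,"maximum":1},"fingers":{"type":"number"}}}},"squeeze":{"type":"number"}},"required":["targets"]}

```bash
mkdir -p pics
python3 - <<'E'
from workcell import readout, grab_frame, camera_info, bot
import cv2,numpy as np
for n in("scene","top"):
    cv2.imwrite(f"pics/{n}0.png",grab_frame(n)); c=camera_info(n); print(n,{k:(np.round(v,4).tolist() if k=="T" else v) for k,v in c.items()})
s=readout.observe(); print(s["clock"],s["position"],s["tool_rot"],s["grip_width"],bot.pinch_z)
E
```

```text
scene {'fx': 423.85525469495155, 'fy': 423.85525469495155, 'cx': 319.4520300871067, 'cy': 197.86973412226664, 'T': [[0.8813, 0.301, -0.3644, 0.1776], [-0.4722, 0.5937, -0.6516, -0.7023], [0.0202, 0.7463, 0.6653, 0.8528], [0.0, 0.0, 0.0, 1.0]]}
top {'fx': 515.9388817331196, 'fy': 515.9388817331196, 'cx': 323.1119719075578, 'cy': 199.6590482569185, 'T': [[0.133, 0.7923, -0.5954, -0.3062], [-0.991, 0.0978, -0.0912, -0.1368], [-0.0141, 0.6022, 0.7982, 1.3388], [0.0, 0.0, 0.0, 1.0]]}
0.1 [0.19052434 0.59493085 0.23079089] [-3.14056537e+00  1.04142315e-04  2.83170628e+00] 0.0857924329964913 0.0187
```

View pics/scene0.png

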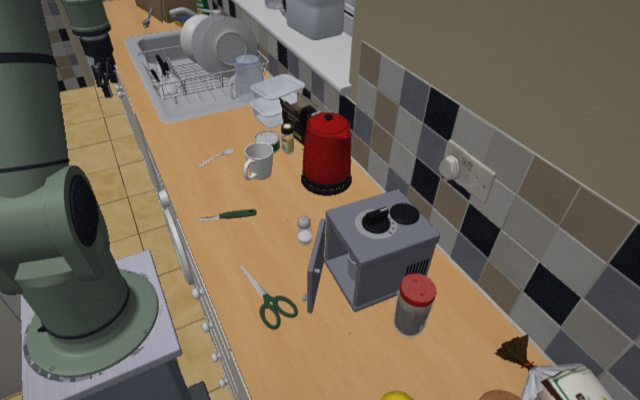

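View pics/top0.png

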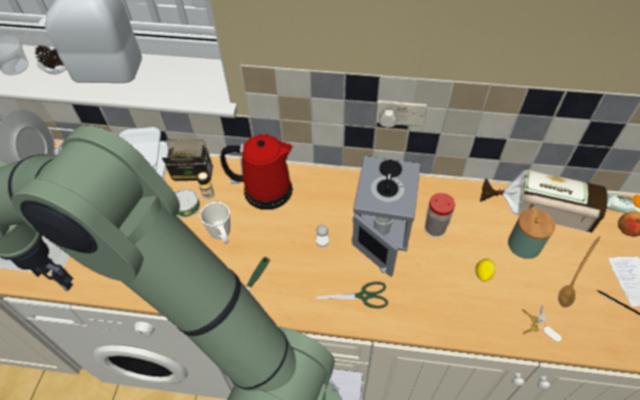

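The scene view shows the grinder around (380,245), with the door open toward (315,270) and the dial at (377,218). In the top view the dial is at (388,185). I'll enlarge both to pick corners.

Run:
```python
import cv2,numpy as np
a=cv2.imread("pics/scene0.png")[180:330,290:450]; b=cv2.imread("pics/top0.png")[145:280,310:460]
cv2.imwrite("pics/sc1.png",cv2.resize(a,None,fx=4,fy=4,interpolation=cv2.INTER_CUBIC)); cv2.imwrite("pics/tc1.png",cv2.resize(b,None,fx=4,fy=4,interpolation=cv2.INTER_CUBIC))
```

```text
(no output)
```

View pics/sc1.png

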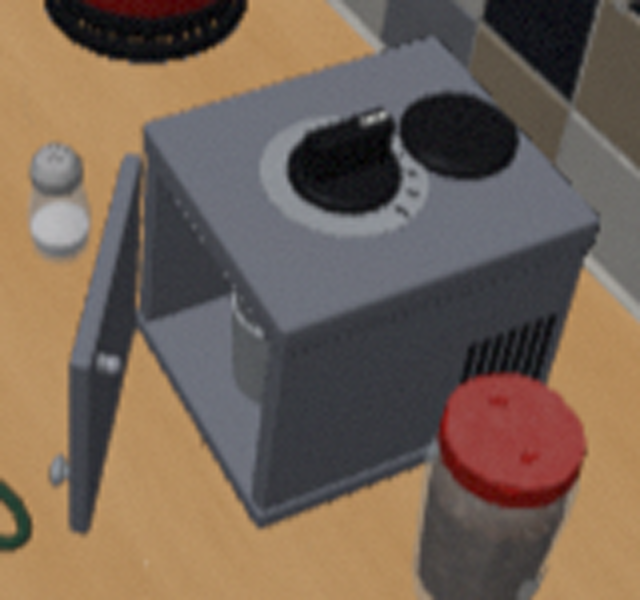

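View pics/tc1.png

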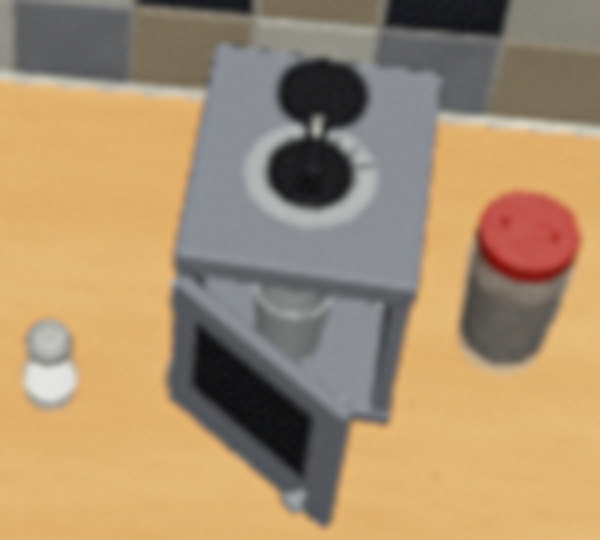

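```bash
cat > h.py <<'E'
import numpy as np
from workcell import camera_info
from scipy.optimize import least_squares
C={n:camera_info(n) for n in("scene","top")}
def proj(n,P):
    c=C[n]; T=c["T"]; p=(np.atleast_2d(P)-T[:3,3])@T[:3,:3]
    return np.c_[c["cx"]+c["fx"]*p[:,0]/-p[:,2], c["cy"]-c["fy"]*p[:,1]/-p[:,2]]
def ray(n,u,v,z):
    c=C[n]; d=np.array([(u-c["cx"])/c["fx"],-(v-c["cy"])/c["fy"],-1.]); d=c["T"][:3,:3]@d; o=c["T"][:3,3]
    return o+d*(z-o[2])/d[2]
def cr(n,p): return np.array(p)/4.+np.array([290,180] if n=="scene" else [310,145])-0.375
E
python3 - <<'E'
from h import *
loc=np.array([[-.1,.085,.185],[.1,.085,.185],[.1,-.085,.185],[-.1,-.085,.185],[-.015,0,.194]])
S=cr("scene",[(147,127),(435,38),(598,222),(280,333),(345,178)]); T=cr("top",[(178,260),(218,46),(438,75),(412,292),(310,172)])
def W(p,L): c,s=np.cos(p[2]),np.sin(p[2]); L=np.atleast_2d(L); return np.c_[p[0]+c*L[:,0]-s*L[:,1],p[1]+s*L[:,0]+c*L[:,1],L[:,2]]
f=lambda p:np.r_[(proj("scene",W(p,loc))-S).ravel(),(proj("top",W(p,loc))-T).ravel()]
r=least_squares(f,[.6,-.1,0],loss="soft_l1"); print(r.x,np.round(r.fun,1).reshape(-1,2).tolist())
p=r.x
print("dial",W(p,[-.015,0,.223]),"hinge~",W(p,[-.106,.079,.144]))
ds={"scene":cr("scene",[(78,362),(132,157)]),"top":cr("top",[(340,412),(180,285)])}
for n in ds:
  for u in ds[n]:
    q=ray(n,*u,.168); d=q[:2]-p[:2]; c,s=np.cos(p[2]),np.sin(p[2]); print(n,q[:2],"local",c*d[0]+s*d[1],-s*d[0]+c*d[1])
for n,pts in {"salt":("scene",(60,255)),"saltT":("top",(50,400)),"jarT":("top",(503,362))}.items(): print(n,ray(pts[0],*cr(pts[0],pts[1]),0))
print(ray("top",*cr("top",(528,235)),.145))
E
```

```text
[ 0.62697747 -0.18262175 -0.06252914] [[-2.2, -0.9], [-0.1, -0.9], [1.4, -0.4], [0.2, 0.7], [-0.4, -2.8], [-1.0, -0.6], [-0.2, -0.3], [1.9, 0.3], [2.3, 0.8], [0.7, 0.1]]
dial [[ 0.61200679 -0.18168442  0.223     ]] hinge~ [[ 0.52612121 -0.09715237  0.144     ]]
scene [ 0.42948149 -0.2170818 ] local -0.19495665588061076 -0.04673392137564164
scene [ 0.52494811 -0.09893614] local -0.10705934356324413 0.0771464117513378
top [ 0.43254652 -0.21225146] local -0.19219945594947047 -0.0417214861888906
top [ 0.52203145 -0.09719001] local -0.11007941806038987 0.07870687006577184
salt [ 0.52199557 -0.01151938  0.        ]
saltT [ 0.52182804 -0.00357625  0.        ]
jarT [ 0.5992436  -0.34505932  0.        ]
[ 0.61276784 -0.33987452  0.145     ]
```

drive_tool([
  {"yaw":-0.053,"fingers":1},
  {"yaw":-0.053,"fingers":1},
  {"yaw":-0.052,"fingers":1},
  {"dx":-0.2,"dy":-0.23,"fingers":1},
  {"dx":-0.2,"dy":-0.23,"fingers":1},
  {"dx":-0.2,"dy":-0.23,"fingers":1},
  {"dx":-0.2,"dy":-0.23,"fingers":1},
  {"dx":-0.2,"dy":-0.23,"fingers":1},
  {"dx":-0.2,"dy":-0.23,"fingers":1},
  {"dx":-0.2,"dy":-0.23,"fingers":1},
  {"dx":-0.2,"dy":-0.23,"fingers":1},
  {"dx":-0.2,"dy":-0.23,"fingers":1},
  {"dx":-0.2,"dy":-0.23,"fingers":1},
  {"dx":-0.2,"dy":-0.23,"fingers":1},
  {"dx":-0.2,"dy":-0.23,"fingers":1},
  {"dx":-0.2,"dy":-0.23,"fingers":1},
  {"dx":-0.2,"dy":-0.23,"fingers":1},
  {"fingers":1},
], squeeze=30)

```text
invalid input
```

drive_tool([
  {"dx":0,"dy":0,"dz":0,"yaw":-0.053,"fingers":1},
  {"dx":0,"dy":0,"dz":0,"yaw":-0.053,"fingers":1},
  {"dx":0,"dy":0,"dz":0,"yaw":-0.052,"fingers":1},
], squeeze=30)

```text
clock: 0.4
position: [0.1905, 0.5951, 0.231]
tool_rot: [-3.141, -0.0, 3.083]
force: [0.3, 0.7, -1.2]
grip_width: 0.044
finger_force: 0.0
```

drive_tool([
  {"dx":-0.2,"dy":-0.23,"dz":0,"yaw":0,"fingers":1},
  {"dx":-0.2,"dy":-0.23,"dz":0,"yaw":0,"fingers":1},
  {"dx":-0.2,"dy":-0.23,"dz":0,"yaw":0,"fingers":1},
  {"dx":-0.2,"dy":-0.23,"dz":0,"yaw":0,"fingers":1},
  {"dx":-0.2,"dy":-0.23,"dz":0,"yaw":0,"fingers":1},
  {"dx":-0.2,"dy":-0.23,"dz":0,"yaw":0,"fingers":1},
  {"dx":-0.2,"dy":-0.23,"dz":0,"yaw":0,"fingers":1},
  {"dx":-0.2,"dy":-0.23,"dz":0,"yaw":0,"fingers":1},
  {"dx":-0.2,"dy":-0.23,"dz":0,"yaw":0,"fingers":1},
  {"dx":-0.2,"dy":-0.23,"dz":0,"yaw":0,"fingers":1},
  {"dx":-0.2,"dy":-0.23,"dz":0,"yaw":0,"fingers":1},
  {"dx":-0.2,"dy":-0.23,"dz":0,"yaw":0,"fingers":1},
  {"dx":-0.2,"dy":-0.23,"dz":0,"yaw":0,"fingers":1},
  {"dx":-0.2,"dy":-0.23,"dz":0,"yaw":0,"fingers":1},
])

```text
clock: 1.8
position: [0.4507, 0.2554, 0.2312]
tool_rot: [-3.141, -0.0, 3.08]
force: [-0.1, 0.7, 1.0]
grip_width: -0.0001
finger_force: 0.0
```

drive_tool([
  {"dx":0.015,"dy":-0.242,"dz":0,"yaw":0,"fingers":1},
  {"dx":0.015,"dy":-0.242,"dz":0,"yaw":0,"fingers":1},
  {"dx":0.015,"dy":-0.242,"dz":0,"yaw":0,"fingers":1},
  {"dx":0.015,"dy":-0.242,"dz":0,"yaw":0,"fingers":1},
  {"dx":0.015,"dy":-0.242,"dz":0,"yaw":0,"fingers":1},
  {"dx":0.015,"dy":-0.242,"dz":0,"yaw":0,"fingers":1},
  {"dx":0.015,"dy":-0.242,"dz":0,"yaw":0,"fingers":1},
  {"dx":0.015,"dy":-0.242,"dz":0,"yaw":0,"fingers":1},
  {"dx":0.015,"dy":-0.242,"dz":0,"yaw":0,"fingers":1},
  {"dx":0.015,"dy":-0.242,"dz":0,"yaw":0,"fingers":1},
  {"dx":0.015,"dy":-0.242,"dz":0,"yaw":0,"fingers":1},
  {"dx":0.015,"dy":-0.242,"dz":0,"yaw":0,"fingers":1},
  {"dx":0.015,"dy":-0.242,"dz":0,"yaw":0,"fingers":1},
  {"dx":0.015,"dy":-0.242,"dz":0,"yaw":0,"fingers":1},
  {"dx":0.015,"dy":-0.242,"dz":0,"yaw":0,"fingers":1},
  {"dx":0.015,"dy":-0.242,"dz":0,"yaw":0,"fingers":1},
  {"dx":0.015,"dy":-0.242,"dz":0,"yaw":0,"fingers":1},
  {"dx":0.015,"dy":-0.242,"dz":0,"yaw":0,"fingers":1},
])

```text
clock: 3.6
position: [0.396, -0.1774, 0.2312]
tool_rot: [3.142, -0.0, 3.08]
force: [0.6, -0.6, 0.0]
grip_width: 0.0002
finger_force: 0.0
```

drive_tool([
  {"dx":0,"dy":0,"dz":0.2,"yaw":0,"fingers":1},
  {"dx":0,"dy":0,"dz":0.2,"yaw":0,"fingers":1},
  {"dx":0,"dy":0,"dz":0.2,"yaw":0,"fingers":1},
  {"dx":0,"dy":0,"dz":0.2,"yaw":0,"fingers":1},
  {"dx":0,"dy":0,"dz":0.2,"yaw":0,"fingers":1},
  {"dx":0,"dy":0,"dz":0,"yaw":0,"fingers":1},
])

```text
clock: 4.2
position: [0.3952, -0.1762, 0.1296]
tool_rot: [3.141, -0.004, 3.08]
force: [-1.0, -0.5, 1.0]
grip_width: -0.0
finger_force: 0.0
```

drive_tool([
  {"dx":-0.1,"dy":0,"dz":0,"yaw":0,"fingers":1},
  {"dx":-0.1,"dy":0,"dz":0,"yaw":0,"fingers":1},
  {"dx":-0.1,"dy":0,"dz":0,"yaw":0,"fingers":1},
  {"dx":-0.1,"dy":0,"dz":0,"yaw":0,"fingers":1},
  {"dx":-0.1,"dy":0,"dz":0,"yaw":0,"fingers":1},
  {"dx":-0.1,"dy":0,"dz":0,"yaw":0,"fingers":1},
  {"dx":-0.1,"dy":0,"dz":0,"yaw":0,"fingers":1},
  {"dx":-0.1,"dy":0,"dz":0,"yaw":0,"fingers":1},
  {"dx":-0.1,"dy":0,"dz":0,"yaw":0,"fingers":1},
])

```text
clock: 5.1
position: [0.487, -0.1822, 0.1313]
tool_rot: [-3.142, -0.0, 3.08]
force: [-0.8, 0.0, 0.5]
grip_width: -0.0001
finger_force: 0.4
```

drive_tool([
  {"dx":-0.04,"dy":0,"dz":0,"yaw":0,"fingers":1},
  {"dx":-0.04,"dy":0,"dz":0,"yaw":0,"fingers":1},
  {"dx":0,"dy":0,"dz":0,"yaw":0,"fingers":1},
])

```text
clock: 5.4
position: [0.4945, -0.1826, 0.1313]
tool_rot: [-3.142, 0.0, 3.08]
force: [-0.6, -0.2, -0.2]
grip_width: 0.0001
finger_force: 0.0
```

drive_tool([
  {"dx":-0.04,"dy":0,"dz":0,"yaw":0,"fingers":1},
  {"dx":-0.03,"dy":0,"dz":0,"yaw":0,"fingers":1},
  {"dx":0,"dy":0,"dz":0,"yaw":0,"fingers":1},
])

```text
clock: 5.7
position: [0.501, -0.1832, 0.1313]
tool_rot: [-3.141, -0.001, 3.08]
force: [-3.0, -1.3, 2.8]
grip_width: -0.0004
finger_force: 1.5
```

drive_tool([
  {"dx":-0.03,"dy":0,"dz":0,"yaw":0,"fingers":1},
  {"dx":0,"dy":0,"dz":0,"yaw":0,"fingers":1},
])

```text
clock: 5.9
position: [0.5046, -0.1831, 0.1314]
tool_rot: [-3.142, 0.001, 3.08]
force: [0.4, 0.1, 0.3]
grip_width: -0.0002
finger_force: 0.0
```

drive_tool([
  {"dx":-0.03,"dy":0,"dz":0,"yaw":0,"fingers":1},
  {"dx":0,"dy":0,"dz":0,"yaw":0,"fingers":1},
])

```text
clock: 6.1
position: [0.5071, -0.1832, 0.1313]
tool_rot: [3.141, -0.001, 3.08]
force: [-2.5, -0.0, 1.0]
grip_width: 0.0
finger_force: 1.5
```

Run:
```python
from workcell import grab_frame
import cv2
a=grab_frame("scene"); cv2.imwrite("pics/s2.png",cv2.resize(a[140:330,270:450],None,fx=3,fy=3,interpolation=cv2.INTER_CUBIC))
```

```text
(no output)
```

View pics/s2.png

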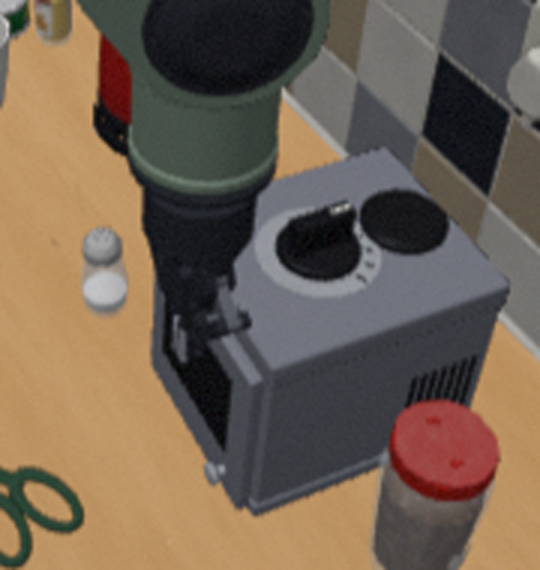

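The door now appears flush at the right edge (about (255,380) in the crop). I'll push a little harder to confirm it is seated.

drive_tool([
  {"dx":-0.03,"dy":0,"dz":0,"yaw":0,"fingers":1},
  {"dx":0,"dy":0,"dz":0,"yaw":0,"fingers":1},
])

```text
clock: 6.35
position: [0.5073, -0.1833, 0.131]
tool_rot: [3.141, -0.006, 3.079]
force: [-22.6, 3.4, 16.3]
grip_width: -0.0004
finger_force: 11.4
```

drive_tool([
  {"dx":-0.02,"dy":0,"dz":0,"yaw":0,"fingers":1},
  {"dx":0,"dy":0,"dz":0,"yaw":0,"fingers":1},
])

```text
clock: 6.55
position: [0.5075, -0.1833, 0.1309]
tool_rot: [3.14, -0.009, 3.079]
force: [-35.7, 4.6, 26.5]
grip_width: 0.0002
finger_force: 17.8
```

Run:
```python
from h import *
import cv2
for n,pt,f in(("top",(311,174),"top0"),("scene",(345,175),"scene0")):
    print(n,ray(n,*cr(n,pt),.185))
    im=cv2.imread(f"pics/{f}.png").astype(int); u,v=cr(n,pt).astype(int)
    sub=im[v-25:v+26,u-30:u+31]
    g=sub.mean(2); m=((g>118)&(np.ptp(sub,axis=2)<25)|(g<60)).astype(np.uint8)
    k,l,st,ce=cv2.connectedComponentsWithStats(m); 
    i=l[25+8 if n=="top" else 25,30] or 1; 
    c=max(cv2.findContours((l==i).astype(np.uint8),0,1)[0],key=cv2.contourArea); e=cv2.fitEllipse(cv2.convexHull(c)) if len(c)>5 else None
    print(st[1:,4],e, ray(n,e[0][0]+u-30,e[0][1]+v-25,.185))
# expected dims
for n in C:
    P=np.array([[.612+.042*np.cos(t),-.1817+.042*np.sin(t),.185] for t in np.linspace(0,6.28,60)]); q=proj(n,P); print(n,q.min(0),q.max(0))
```

```text
top [ 0.61759295 -0.1807734   0.185     ]
[2778] ((29.941200256347656, 22.88620376586914), (65.82707214355469, 74.06011962890625), 87.49473571777344) [ 0.6255825  -0.17906986  0.185     ]
scene [ 0.6152301  -0.18033177  0.185     ]
[   1 1225] ((37.27345275878906, 21.48369789123535), (37.05390930175781, 55.77024841308594), 72.93582153320312) [ 0.63502124 -0.1765977   0.185     ]
scene [356.10133294 211.21694983] [394.0218458  238.15351218]
top [372.75989155 178.24368264] [402.46960957 201.53714582]
```

drive_tool([
  {"dx":0.1,"dy":0,"dz":0,"yaw":0,"fingers":1},
  {"dx":0.2,"dy":0,"dz":0,"yaw":0,"fingers":1},
  {"dx":0,"dy":0,"dz":-0.3,"yaw":0,"fingers":1},
  {"dx":0,"dy":0,"dz":-0.3,"yaw":0,"fingers":1},
  {"dx":0,"dy":0,"dz":-0.3,"yaw":0,"fingers":0},
  {"dx":0,"dy":0,"dz":-0.3,"yaw":0,"fingers":0},
  {"dx":0,"dy":0,"dz":-0.3,"yaw":0,"fingers":0},
  {"dx":0,"dy":0,"dz":0,"yaw":0,"fingers":0},
])

```text
clock: 7.35
position: [0.4839, -0.1823, 0.2849]
tool_rot: [-3.141, 0.006, 3.08]
force: [-0.2, -0.8, -0.2]
grip_width: 0.058
finger_force: 0.0
```

drive_tool([
  {"dx":-0.22,"dy":0.014,"dz":0,"yaw":0,"fingers":0},
  {"dx":-0.22,"dy":0.014,"dz":0,"yaw":0,"fingers":0},
  {"dx":-0.22,"dy":0.014,"dz":0,"yaw":0,"fingers":0},
  {"dx":-0.22,"dy":0.014,"dz":0,"yaw":0,"fingers":0},
  {"dx":-0.22,"dy":0.014,"dz":0,"yaw":0,"fingers":0},
  {"dx":-0.22,"dy":0.014,"dz":0,"yaw":0,"fingers":0},
  {"dx":0,"dy":0,"dz":0,"yaw":0,"fingers":0},
])

```text
clock: 8.05
position: [0.6165, -0.1807, 0.2799]
tool_rot: [3.141, -0.0, 3.082]
force: [-0.7, 0.8, -0.5]
grip_width: 0.0853
finger_force: 0.0
```

Run:
```python
from workcell import grab_frame
import cv2,numpy as np
a=grab_frame("scene")[170:320,280:440]; b=grab_frame("top")[130:280,320:480]
cv2.imwrite("pics/s3.png",cv2.resize(np.hstack([a,b]),None,fx=2.5,fy=2.5,interpolation=cv2.INTER_CUBIC))
```

```text
(no output)
```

View pics/s3.png

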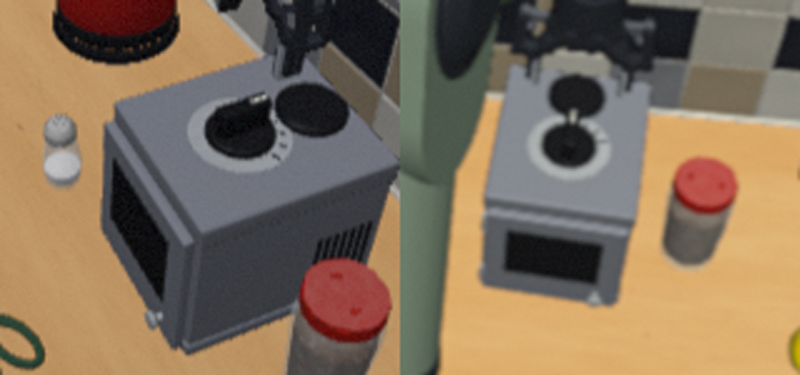

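The door is closed parallel to the front (left panel, around (140,240)), and the fingers straddle the dial's line (right panel, around (530,75) and (630,75)). I'll descend and grip.

drive_tool([
  {"dx":0,"dy":0,"dz":0.1,"yaw":0,"fingers":0},
  {"dx":0,"dy":0,"dz":0.1,"yaw":0,"fingers":0},
  {"dx":0,"dy":0,"dz":0.1,"yaw":0,"fingers":0},
  {"dx":0,"dy":0,"dz":0.1,"yaw":0,"fingers":0},
  {"dx":0,"dy":0,"dz":0.1,"yaw":0,"fingers":0},
  {"dx":0,"dy":0,"dz":0.1,"yaw":0,"fingers":0},
  {"dx":0,"dy":0,"dz":0.1,"yaw":0,"fingers":0},
  {"dx":0,"dy":0,"dz":0.1,"yaw":0,"fingers":0},
  {"dx":0,"dy":0,"dz":0,"yaw":0,"fingers":0},
])

```text
clock: 9.05
position: [0.6139, -0.1814, 0.1997]
tool_rot: [3.141, -0.002, 3.08]
force: [0.3, 0.4, -0.4]
grip_width: 0.0855
finger_force: 0.0
```

drive_tool([
  {"dx":0,"dy":0,"dz":0,"yaw":0,"fingers":1},
  {"dx":0,"dy":0,"dz":0,"yaw":0,"fingers":1},
  {"dx":0,"dy":0,"dz":0,"yaw":0,"fingers":1},
  {"dx":0,"dy":0,"dz":0,"yaw":0,"fingers":1},
  {"dx":0,"dy":0,"dz":0,"yaw":0,"fingers":1},
  {"dx":0,"dy":0,"dz":0,"yaw":0,"fingers":1},
  {"dx":0,"dy":0,"dz":0,"yaw":0,"fingers":1},
  {"dx":0,"dy":0,"dz":0,"yaw":0,"fingers":1},
], squeeze=30)

```text
clock: 9.85
position: [0.6146, -0.1809, 0.2017]
tool_rot: [3.141, 0.0, 3.08]
force: [-1.4, 3.5, 5.2]
grip_width: 0.0155
finger_force: 32.3
```

drive_tool([
  {"dx":0,"dy":0,"dz":0,"yaw":0.06,"fingers":1},
  {"dx":0,"dy":0,"dz":0,"yaw":0.06,"fingers":1},
  {"dx":0,"dy":0,"dz":0,"yaw":0.06,"fingers":1},
  {"dx":0,"dy":0,"dz":0,"yaw":0.06,"fingers":1},
  {"dx":0,"dy":0,"dz":0,"yaw":0.06,"fingers":1},
  {"dx":0,"dy":0,"dz":0,"yaw":0.06,"fingers":1},
  {"dx":0,"dy":0,"dz":0,"yaw":0,"fingers":1},
], squeeze=40)

```text
clock: 10.55
position: [0.6147, -0.1806, 0.2018]
tool_rot: [3.141, -0.0, 2.512]
force: [-1.5, 4.5, 7.1]
grip_width: 0.0151
finger_force: 41.5
```

drive_tool([
  {"dx":0,"dy":0,"dz":0,"yaw":0.06,"fingers":1},
  {"dx":0,"dy":0,"dz":0,"yaw":0.06,"fingers":1},
  {"dx":0,"dy":0,"dz":0,"yaw":0.06,"fingers":1},
  {"dx":0,"dy":0,"dz":0,"yaw":0.06,"fingers":1},
  {"dx":0,"dy":0,"dz":0,"yaw":0.06,"fingers":1},
  {"dx":0,"dy":0,"dz":0,"yaw":0.06,"fingers":1},
  {"dx":0,"dy":0,"dz":0,"yaw":0.05,"fingers":1},
  {"dx":0,"dy":0,"dz":0,"yaw":0,"fingers":1},
  {"dx":0,"dy":0,"dz":0,"yaw":0,"fingers":1},
  {"dx":0,"dy":0,"dz":0,"yaw":0,"fingers":1},
  {"dx":0,"dy":0,"dz":0,"yaw":0,"fingers":1},
  {"dx":0,"dy":0,"dz":0,"yaw":0,"fingers":1},
])

```text
clock: 11.75
position: [0.6151, -0.1802, 0.2018]
tool_rot: [3.14, -0.001, 1.872]
force: [-0.1, 6.6, 6.0]
grip_width: 0.0153
finger_force: 41.5
```

Run:
```python
from workcell import grab_frame,readout
import cv2,numpy as np
a=grab_frame("scene")[170:320,280:440]; b=grab_frame("top")[130:280,320:480]
cv2.imwrite("pics/s4.png",cv2.resize(np.hstack([a,b]),None,fx=2.5,fy=2.5,interpolation=cv2.INTER_CUBIC))
s=readout.observe(); print(s["moment"],s["force"],s["tool_rot"],s["finger_force"])
```

```text
[1.41723291 0.12909442 0.11338923] [-0.2847528   7.09665491  5.70051631] [ 3.14028451e+00 -1.25529325e-03  1.87170385e+00] 41.50108516216278
```

View pics/s4.png

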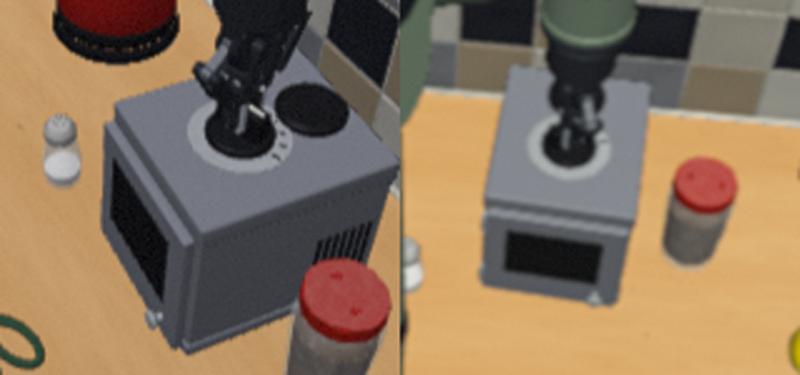

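Run:
```python
from h import *
from workcell import grab_frame
import cv2
s=[]
for n in("scene","top"):
    a=grab_frame(n)
    c=proj(n,[.615,-.1805,.21])[0].astype(int); u0,v0=c-[25,30]
    k=cv2.resize(a[v0:v0+60,u0:u0+50],None,fx=8,fy=8,interpolation=cv2.INTER_CUBIC)
    for an,col in((0,(0,0,255)),(.4,(0,165,255)),(.8,(0,255,255)),(1.2,(0,255,0))):
        t=-.0625-an; q=proj(n,[.615+.025*np.cos(t),-.1805+.025*np.sin(t),.223])[0]
        cv2.circle(k,tuple(((q-[u0,v0]+.5)*8).astype(int).tolist()),4,col,1)
    s.append(k)
cv2.imwrite("pics/s5.png",np.hstack(s))
```

```text
(no output)
```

View pics/s5.png

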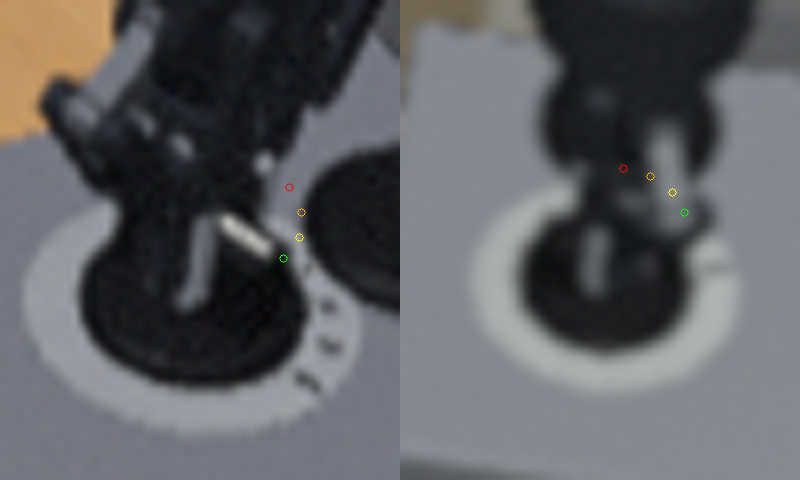

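The white pointer in the scene crop runs from (220,218) to (270,252). It ends at the marker projected for 1.2 rad, and the holding moment of about 0.11 N m matches the third click.

```bash
python3 -c "
from workcell import workorder
print(workorder.job_done())"
```

```text
the job is handed in; nothing more can be done
None
```

I pushed the cup door shut onto its catch, turned the dial clockwise to the third click (about 1.2 rad) and handed the job in with the fingers still holding it; the result gave no verdict.

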